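# Put the food tub away under the chopping board

### The arm

A 7-joint arm with a two-finger parallel gripper is mounted at the origin on a cart in front of the work surface, level with it; the furniture and walls round the work are solid. World frame = base frame: x ahead of the robot, y to its left, z up, the work surface at z = 0. Lengths are in mm, angles in rad, forces in N, time in s.
With the tool pointing down it reaches from about 425 to 875 mm from the base axis. Payload 8.4 kg.
Tool frame: the origin (TCP) lies midway between the tips of the shut fingers; the grasp point (between the pads) lies r.tcp_to_grasp behind it (r.tcp_to_grasp is the distance from the TCP to the grasp point, in mm); z points along the fingers, y is the line along which they close (so a half turn about z gives the same grasp; the last joint's range is limited). The gripper opens to 85 mm and grips with 20 to 120 N. Pads are 22 mm wide; open, the fingers measure 114 mm over their backs; the gripper's body (76 mm by 85 mm) begins 54 mm behind the grasp point. The pads swing forward as they close: fully open they stand 13 mm farther back than shut.
Start: joints at [-1.441, 0.333, 0.04, 1.465, -0.013, 1.343, -0.059], TCP at [147.429, 633.031, 231.308] pointing down, gripper open.
Joint ranges: [-2.58, 2.58], [-0.38, 2.09], [-1.3, 1.39], [0.25, 2.4], [-1.5, 4.64], [0.08, 2.09], [-2.65, 2.65]. Speed limits (rad/s): [2.22, 2.22, 2.79, 2.79, 3.14, 3.14, 3.14].

### API

Orientations are given as a unit quaternion [x, y, z, w].
In Python, from station import r gives the robot as it stands. The module is installed in compiled form; this text tells all that it offers.
- The arm moves only by the tool jog_arm, never from a script. Its arguments are lists of equal length, an entry for each row: "slide": the shift along the world's x, y, z in fractions of the full range, 1 being 1 m, a list of three; "dr": the turn, a rotation vector about the world's x, y, z in normalised numbers (1 is pi rad), a list of three. A call has 1 to 20 rows; each row is the pose to reach, as a shift and turn from the pose commanded when the call began; what a row does not reach only later rows make up. A row lasts 1/12 s, in which the tool goes at most 41.7 mm and 7.16 degrees, less where a joint would pass 70% of its speed; a pose out of reach is approached as far as the arm can. A shift or turn number past 1, either way, is cut back to 1. A call with a gripper value outside its range is refused whole. "claw" is the closure, from -1 (fully open) to 1 (shut), set as the call begins (left out, the last holds). The fingers move at their own pace and stop on an object; "squeeze" is the grip in N (left out, the last holds). Time passes only in rows, so rows that repeat a pose let the fingers close. It gives the time, the measured TCP pose, the force, the opening and the grip force at its end, in the units of the state.
- r.observe(): the state, without advancing time (a new reading comes with each control period).
- r.get_image(name): name is "scene" or "top"; returns (picture, depth): 400x640x3 uint8, red, green, blue; 400x640 float32, mm along the optical axis (not along the pixel's ray), 0 where there is no reading.
- r.camera_info(name): a dict with "intrinsics" (3x3 intrinsics, pixels), "dist" ([k1, k2, p1, p2, k3] as OpenCV has them; the pictures are not rectified), "pose" (4x4, takes a point from camera to world coordinates). Camera axes: x right, y up, looking along -z (the intrinsics and any distortion apply to the point x, -y, -z); pixel columns grow to the right and rows downward; lengths in mm; the calibration is good to about 2 mm. A picture is of the moment at which its call begins. camera_info takes no time and is no camera call.
- r.job_done(): hands the job in; it is judged then, once.
The state is a dict: "t": time; "q": joint angles; "qd": joint speeds; "effort": joint torques, N m; "tool_pos": TCP position; "tcp_rot": TCP orientation; "contact_force": force on the tool from outside, world axes, zero at the start; "moment": the same for the moment, N m; "opening": opening from 0.0 (shut) to 1.0 (fully open); "grasp_force": force on a finger pad.
Only numpy, scipy, OpenCV 4.12 (cv2) and the standard library are available. Lean on these libraries where they do the work, as an engineer would, in place of code of your own. Each camera call takes 0.05 s, during which the arm holds its last target. There are 200 camera calls.

### The job

A food tub has been left out on the worktop with its lid not pressed down. Press its lid fully shut with the fingertips, then push the tub along the worktop into the empty bay under the raised chopping board, square and right up against the rail at the back, beside its twin. Only press and push, never lift or tip the tub, and leave everything else where it stands.

Things in the scene. Friction and masses are not known exactly. Their poses are not given: they have to be found in the camera images.
- tub: the food tub left out: clear plastic with a red press-on lid, 166 x 100 mm over the lid rim, 60 mm high when shut, rounded corners. Its sides lean in to about 90 x 150 mm at the foot: an upright finger touches the lid rim first (50 to 60 mm up). 0.3 to 0.5 kg, slides freely, too wide for the gripper. Origin at the centre of its underside; y is its long axis, z up; both ends alike
- tub_lid (a joint): height of the lid of that tub above its shut position, m: 0 is fully shut; it starts 6 to 10 mm up and stays where it is left. Pressing it straight down near the middle with more than about 4 N slides it shut
- lid_top (a point): centre of the top face of that tub's lid, moving with the lid (60 mm above the worktop when shut)
- board: fixed wooden chopping board on a low stand, 320 (x) by 210 mm (y), top 81.5 mm up. Under it two bays side by side, 112 mm wide, 63.5 mm high, between 16 mm cheeks with round noses, open to its +y (robot's left). The bay nearer the robot is empty, the farther holds the twin tub. A tub with its lid up does not fit. Origin on the worktop, midway between the bays, 90 mm behind the noses
- bay_mouth (a point): middle of the mouth of the empty bay, on the worktop, in line with the cheeks' noses; axes as the board's, so the way in is along its -y
- bay_home (a point): where the tub's origin lies when fully home in the empty bay, touching the 45 mm high back rail, which is 145 mm in from the mouth; the tub, long way in, then stands out of the mouth by 21 mm. On the worktop, 62 mm inside bay_mouth; axes as the board's
- tub_home: the twin tub with its lid shut, already home in the farther bay; same size, origin at the centre of its underside. Leave alone
- scissors: kitchen scissors, 200 mm long, 9 mm thick, lying on the back half of the chopping board; origin under their middle. Leave alone
- spice_jar: spice jar, 46 mm across and 106 mm high, standing on the far back corner of the chopping board; origin at the centre of its foot. Leave alone
- tin: short food tin, 76 mm across and 58 mm high, on the worktop beyond the mouth of the farther bay; origin at the centre of its foot. Leave alone
- lemon: a lemon, 82 x 58 x 57 mm, lying on the worktop beyond the tub; origin under its middle. Leave alone
- keys: bunch of keys, 104 x 115 mm, 8 mm thick, at the front edge of the worktop beside the hob; origin under its middle. Leave alone

How it is judged (in metres and radians):
On the way, in this order (a step that is already met when the one before it is completed fails the run):
1. the lid is pressed fully shut while the tub still stands outside the bay (value of joint tub_lid below 0.002 m and y of tub in the frame of bay_mouth above 0.085 m), for 0.2 s.
2. the tub has been pushed home in the empty bay (y of tub in the frame of bay_home below 0.006 m and horizontal distance between tub and bay_home below 0.011 m), for 0.2 s.
At the end, for the whole second after the job is handed in: the tub stands still and level on the worktop in the empty bay, within 6 mm of touching the back rail, within 9 mm of the bay's middle line and square to it within 0.08 rad, its lid shut to within 2 mm (y of tub in the frame of bay_home between -0.006 and 0.006 m and x of tub in the frame of bay_home between -0.009 and 0.009 m and angle between the y axis of tub and the y axis of bay_home, either way round below 0.08 rad and angle between tub's own z axis and vertical below 0.03 rad and height (world z) of tub below 0.004 m and value of joint tub_lid below 0.002 m and linear speed of tub below 0.01 m/s).
It fails at once if the tub is lifted off the worktop (more than 10 mm) (height (world z) of tub above 0.01 m).
It fails at once if the tub is tipped (angle between tub's own z axis and vertical above 0.2 rad).
It fails at once if the lid is pulled off (value of joint tub_lid above 0.02 m).
It fails at once if something else is disturbed (moved more than 15 mm) (distance of any of tub_home, scissors, spice_jar, tin, lemon, keys from where it was at the start of the episode above 0.015 m).
It also fails if it takes over 72 s, if anything falls off the work surface, if the arm or the gripper's body presses on something with over 40 N, if the wrist force passes 120 N, or if a joint passes its speed limit or range.

## Working session

There is one attempt and no reset: what is moved stays moved. The work goes in short steps, Python scripts to look and compute and a tool call to move; the robot and the scene stay as the last step left them, time stands still between calls to the robot, and variables do not carry over. Pictures are saved under pics/ and viewed, at most 10 in all, crops included, and the job is handed in when it is done.

Besides the shell and the picture viewer there is one more tool, called as name(argument=value, ...) on one line, values as JSON. jog_arm: Moves the arm, as the interface text tells. Its arguments: {"type":"object","properties":{"slide":{"type":"array","items":{"type":"array","items":{"type":"number"}}},"dr":{"type":"array","items":{"type":"array","items":{"type":"number"}}},"claw":{"type":"number"},"squeeze":{"type":"number"}},"required":["slide","dr"]}

```bash
mkdir -p pics
cat > h.py <<'E'
import numpy as np, cv2
from station import r
def cloud(name):
    im,d=r.get_image(name); c=r.camera_info(name)
    h,w=d.shape; u,v=np.meshgrid(np.arange(w),np.arange(h))
    p=cv2.undistortPoints(np.stack([u,v],-1).reshape(-1,1,2).astype(np.float64),np.array(c["intrinsics"]),np.array(c["dist"])).reshape(h,w,2)
    X=np.stack([p[...,0]*d,-p[...,1]*d,-d,np.ones_like(d)],-1)@np.array(c["pose"]).T
    X=X[...,:3]; X[d==0]=np.nan
    return im,X
E
python3 - <<'E'
from h import *
for n in("scene","top"):
    im,X=cloud(n); cv2.imwrite(f"pics/{n}0.png",im[...,::-1]); np.savez(f"{n}0.npz",im=im,X=X)
    print(n,np.round(r.camera_info(n)["pose"],2).tolist())
o=r.observe();print(o)
E
```

```text
scene [[-0.65, 0.4, -0.65, 26.91], [-0.76, -0.33, 0.56, 553.95], [0.02, 0.86, 0.52, 546.34], [0.0, 0.0, 0.0, 1.0]]
top [[-0.02, 0.99, -0.15, 443.06], [-1.0, -0.02, -0.01, 52.98], [-0.01, 0.15, 0.99, 1174.12], [0.0, 0.0, 0.0, 1.0]]
{'t': 0.1, 'q': array([-1.44118976,  0.33383672,  0.03984904,  1.46616508, -0.01341839,
        1.34330836, -0.05851309]), 'qd': array([ 0.00064365, -0.00022584, -0.00057278, -0.00201011,  0.00022204,
        0.00083831, -0.00083084]), 'effort': array([ 5.96006837e-03, -6.60019827e+01,  1.37172885e+00, -4.06476724e+01,
        1.72353303e-02,  9.12793796e-03,  3.47015839e-05]), 'tool_pos': array([147.3404681 , 632.66108135, 230.52083594]), 'tcp_rot': array([ 1.14158678e-01,  9.93462264e-01, -7.24405028e-04, -4.75392340e-05]), 'contact_force': array([-0.04479421,  0.08861954, -0.2322432 ]), 'moment': array([-0.00095076, -0.01682848,  0.01121806]), 'grasp_force': 0.0, 'opening': 0.9983525302938263}
```

View pics/scene0.png

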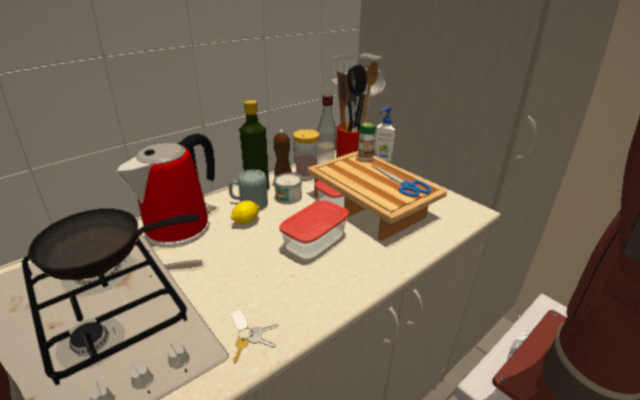

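View pics/top0.png

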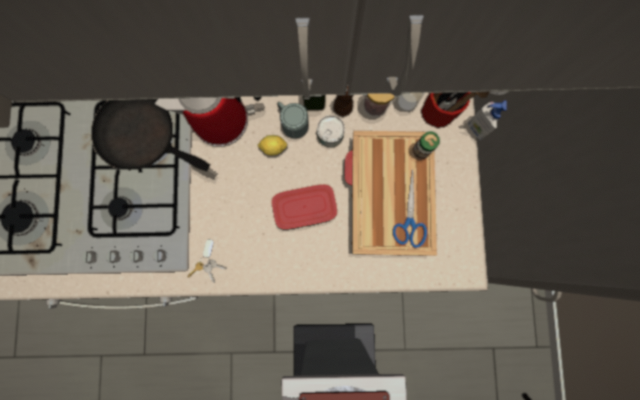

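The scene view shows the tub at about (315,228), the board at (376,185) and the scissors at (408,185). In the top view, the tub is at (305,207), turned slightly. The board spans (353,132) to (436,255), with the bay mouths on its left edge. The twin's end is at (349,168), the tin at (330,130), the lemon at (272,146) and the keys at (208,265).

```bash
cat > m.py <<'E'
from h import *
def fit(im,X,box,lab):
    u0,v0,u1,v1=box
    I=im.astype(int); red=(I[...,0]>90)&(I[...,1]<0.5*I[...,0])&(I[...,2]<0.55*I[...,0])
    m=np.zeros(red.shape,bool); m[v0:v1,u0:u1]=red[v0:v1,u0:u1]
    P=X[m]; P=P[np.isfinite(P).all(1)]; zm=np.median(P[:,2]); P=P[abs(P[:,2]-zm)<8]
    rc=cv2.minAreaRect(P[:,:2].astype(np.float32))
    print(lab,"n",len(P),"z",np.percentile(P[:,2],[5,50,95]).round(1),"rect",np.round(rc[0],1),np.round(rc[1],1),round(rc[2],1))
    return rc
E
python3 - <<'E'
from m import *
for n,b in(("scene",(270,195,360,250)),("top",(262,175,345,240))):
    a=np.load(n+"0.npz"); im,X=a["im"],a["X"]; fit(im,X,b,n)
    Z=X[...,2]
    m=(abs(Z-81.5)<6)&(X[...,0]>350)&(X[...,0]<900)&(X[...,1]<0)&(X[...,1]>-400)
    m=cv2.morphologyEx(m.astype(np.uint8),cv2.MORPH_OPEN,np.ones((5,5)))>0
    P=X[m]; rc=cv2.minAreaRect(P[:,:2].astype(np.float32)); print(" board",len(P),np.median(P[:,2]).round(1),np.round(rc[0],1),np.round(rc[1],1),rc[2],np.round(cv2.boxPoints(rc)).tolist())
    tab=(abs(Z)<15)&(X[...,0]>350)&(X[...,0]<700)&(abs(X[...,1])<400); print(" table z",np.nanmedian(Z[tab]))
a=np.load("top0.npz");X=a["X"]
for nm,(u,v) in dict(tin=(330,130),lemon=(272,146),jar=(425,144),sciss=(410,205),twin=(349,168),cup=(293,122),keys=(208,265),b_tl=(356,136),b_bl=(356,251),b_tr=(431,136),b_br=(432,251),edge=(300,290),kettle=(215,120),knob=(310,82),pan=(205,165)).items(): print(nm,X[v,u].round(0))
im=a["im"]; cv2.imwrite("pics/crop.png",cv2.resize(im[110:270,250:450,::-1],None,fx=4,fy=4*0.9,interpolation=cv2.INTER_CUBIC))
E
```

```text
scene n 1712 z [61.1 63.3 68.1] rect [590.   63.6] [ 97.3 223.5] 11.6
 board 3937 82.8 [ 616.9 -138.1] [213.7 321.6] 88.34197235107422 [[453.0, -240.0], [775.0, -250.0], [781.0, -36.0], [459.0, -27.0]]
 table z 0.3737177394276614
top n 2075 z [58.5 62.7 68.4] rect [586.4  90.6] [ 94.1 155.9] 10.3
 board 8138 81.4 [ 618.1 -140. ] [209.6 320.7] 88.15269470214844 [[454.0, -240.0], [775.0, -250.0], [782.0, -40.0], [461.0, -30.0]]
 table z 0.047986515101001714
tin [790.  18.  59.]
lemon [751. 173.  55.]
jar [ 712. -199.  186.]
sciss [ 581. -177.   88.]
twin [687. -29.  54.]
cup [806. 115.  85.]
keys [442. 352.   4.]
b_tl [766. -48.  80.]
b_bl [469. -38.  80.]
b_tr [ 730. -214.  186.]
b_br [ 465. -228.   78.]
edge [371. 107.  -2.]
kettle [787. 298. 170.]
knob [625.  59. 754.]
pan [688. 333. 122.]
```

View pics/crop.png

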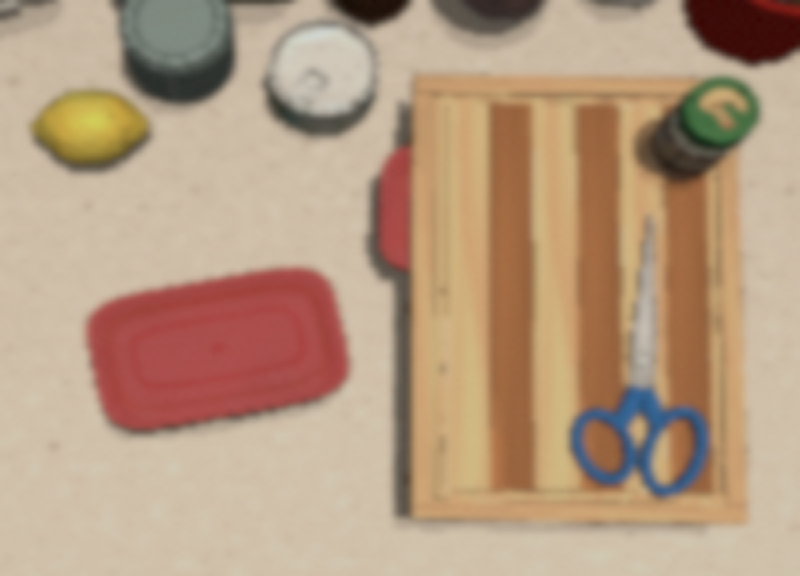

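The crop shows the lid spanning cols 88–348 and rows 268–432. The twin's red end juts out at cols 378–412. The board edge is at col 412, and scissors and jar sit well back from the mouth. Next I'll find where the twin stands, since that fixes the board's origin.

Run:
```python
from m import *
a=np.load("top0.npz"); im,X=a["im"],a["X"]
I=im.astype(int); red=(I[...,0]>90)&(I[...,1]<0.5*I[...,0])&(I[...,2]<0.55*I[...,0])
m=np.zeros_like(red); m[140:195,338:358]=red[140:195,338:358]
P=X[m]; P=P[abs(P[:,2]-58)<9]
c=np.array([617.5,-139]); th=-.0316; R=np.array([[np.cos(th),-np.sin(th)],[np.sin(th),np.cos(th)]])
Q=(P[:,:2]-c)@R; print("twin in board-centre frame x",np.percentile(Q[:,0],[1,50,99]).round(1),"y",np.percentile(Q[:,1],[1,50,99,100]).round(1),"z",np.median(P[:,2]))
# scene view too
b=np.load("scene0.npz"); I=b["im"].astype(int); X=b["X"]
red=(I[...,0]>90)&(I[...,1]<0.5*I[...,0])&(I[...,2]<0.55*I[...,0])
m=np.zeros_like(red); m[170:215,305:352]=red[170:215,305:352]
P=X[m]; P=P[(abs(P[:,2]-57)<8)]; Q=(P[:,:2]-c)@R; s=(Q[:,1]<130)&(Q[:,0]>0); Q=Q[s]; print("scene",len(Q),np.percentile(Q,[1,50,99],axis=0).round(1).tolist())
# tub rect with z-tight
for n,bx in(("scene",(270,195,360,250)),("top",(262,175,345,240))):
    d=np.load(n+"0.npz");I=d["im"].astype(int);X=d["X"]
    red=(I[...,0]>90)&(I[...,1]<0.5*I[...,0])&(I[...,2]<0.55*I[...,0]); m=np.zeros_like(red);m[bx[1]:bx[3],bx[0]:bx[2]]=1;m&=red
    P=X[m];P=P[(P[:,1]>-10)&(P[:,1]<200)&(P[:,2]>56)]
    rc=cv2.minAreaRect(P[:,:2].astype(np.float32));print(n,rc, np.median(P[:,2]), np.histogram(P[:,2],np.arange(56,76,2))[0])
print(r.tcp_to_grasp)
```

```text
twin in board-centre frame x [ 26.5  64.8 106. ] y [106.4 112.3 122.7 122.9] z 58.545325325497515
scene 207 [[18.7, 93.7], [62.2, 113.9], [112.4, 125.6]]
scene ((583.8704833984375, 94.18231964111328), (97.29759979248047, 161.01425170898438), 11.425615310668945) 63.334160453183955 [  0   5 302 690 212 385 102   2   0]
top ((586.402587890625, 90.56208038330078), (94.07452392578125, 155.8984375), 10.30996322631836) 62.73433300545662 [ 74 273 486 493 350 253 124  22   0]
18.700000000000003
```

Both views agree: the twin's end is about 125 mm from the board's centre and its x offset is 65 mm (expected 64). That puts bay_home at about (555,-94), and the tub at (585.5,92) with a yaw of 10–11°. I'll move above the tub with the fingers shut.

The manual's scale: turns go in shares of pi rad. Converting my numbers, 0.2 rad / 3.1416 = 0.0637.

jog_arm(slide=[[0.438, -0.541, 0], [0.438, -0.541, 0], [0.438, -0.541, 0], [0.438, -0.541, 0], [0.438, -0.541, 0], [0.438, -0.541, 0], [0.438, -0.541, 0], [0.438, -0.541, 0], [0.438, -0.541, 0], [0.438, -0.541, 0], [0.438, -0.541, 0], [0.438, -0.541, 0], [0.438, -0.541, 0], [0.438, -0.541, 0], [0.438, -0.541, 0], [0.438, -0.541, 0], [0.438, -0.541, 0], [0.438, -0.541, 0], [0.438, -0.541, 0], [0.438, -0.541, 0]], dr=[[0, 0, 0.0637], [0, 0, 0.0637], [0, 0, 0.0637], [0, 0, 0.0637], [0, 0, 0.0637], [0, 0, 0.0637], [0, 0, 0.0637], [0, 0, 0.0637], [0, 0, 0.0637], [0, 0, 0.0637], [0, 0, 0.0637], [0, 0, 0.0637], [0, 0, 0.0637], [0, 0, 0.0637], [0, 0, 0.0637], [0, 0, 0.0637], [0, 0, 0.0637], [0, 0, 0.0637], [0, 0, 0.0637], [0, 0, 0.0637]], claw=1)

```text
t: 1.77
tool_pos: [585.0, 92.6, 230.8]
tcp_rot: [0.014, 1.0, -0.0, -0.001]
contact_force: [0.5, -0.3, 0.1]
opening: 0.002
grasp_force: 0.0
```

jog_arm(slide=[[0, 0, -0.04], [0, 0, -0.08], [0, 0, -0.12], [0, 0, -0.145], [0, 0, -0.152], [0, 0, -0.156], [0, 0, -0.16], [0, 0, -0.163], [0, 0, -0.166], [0, 0, -0.168], [0, 0, -0.17], [0, 0, -0.171], [0, 0, -0.171], [0, 0, -0.171]], dr=[[0, 0, 0], [0, 0, 0], [0, 0, 0], [0, 0, 0], [0, 0, 0], [0, 0, 0], [0, 0, 0], [0, 0, 0], [0, 0, 0], [0, 0, 0], [0, 0, 0], [0, 0, 0], [0, 0, 0], [0, 0, 0]])

```text
t: 2.93
tool_pos: [586.2, 92.3, 60.9]
tcp_rot: [0.014, 1.0, 0.0, 0.001]
contact_force: [2.6, 1.9, 3.5]
opening: 0.002
grasp_force: 1.9
```

jog_arm(slide=[[0, 0, -0.001], [0, 0, -0.002], [0, 0, -0.003], [0, 0, -0.004], [0, 0, -0.004], [0, 0, -0.004], [0, 0, -0.004]], dr=[[0, 0, 0], [0, 0, 0], [0, 0, 0], [0, 0, 0], [0, 0, 0], [0, 0, 0], [0, 0, 0]])

```text
t: 3.52
tool_pos: [586.2, 92.3, 59.4]
tcp_rot: [0.015, 1.0, 0.001, 0.001]
contact_force: [-9.8, 0.0, 33.2]
opening: -0.0
grasp_force: 16.9
```

The force rose to 33 N with the tip at 59.4 mm, so the lid has bottomed out. I'll retract, open the fingers, and come down on the far side for a square sideways push.

jog_arm(slide=[[0, 0, 0.02], [0, 0, 0.06], [0.04, 0, 0.06], [0.08, 0, 0.06], [0.1, 0, 0.06], [0.1, 0, 0.06], [0.1, 0, 0.06], [0.1, 0, 0.06], [0.1, 0, 0.06], [0.1, 0, 0.03], [0.1, 0, -0.005], [0.1, 0, -0.036], [0.1, 0, -0.036], [0.1, 0, -0.036]], dr=[[0, 0, 0], [0, 0, 0], [0, 0, 0], [0, 0, 0], [0, 0, 0], [0, 0, 0], [0, 0, 0], [0, 0, 0], [0, 0, 0], [0, 0, 0], [0, 0, 0], [0, 0, 0], [0, 0, 0], [0, 0, 0]], claw=-1)

```text
t: 4.68
tool_pos: [683.6, 92.0, 19.4]
tcp_rot: [0.014, 1.0, -0.0, -0.002]
contact_force: [0.1, 0.7, 1.1]
opening: 1.002
grasp_force: 0.0
```

Run:
```python
from m import *
im,X=cloud("scene"); cv2.imwrite("pics/s1.png",cv2.resize(im[140:300,220:460,::-1],None,fx=3.3,fy=3.3,interpolation=cv2.INTER_CUBIC))
print(r.observe()["tool_pos"],r.observe()["contact_force"])
m=np.array(X[...,0]>0); fit(im,X,(270,195,360,250),"scene")
```

```text
[685.36726734  92.02948532  21.54949651] [1.15282872 0.12092222 0.66907972]
scene n 1737 z [54.4 56.6 61.2] rect [590.9  64.6] [100.1 223.4] 12.0
```

View pics/s1.png

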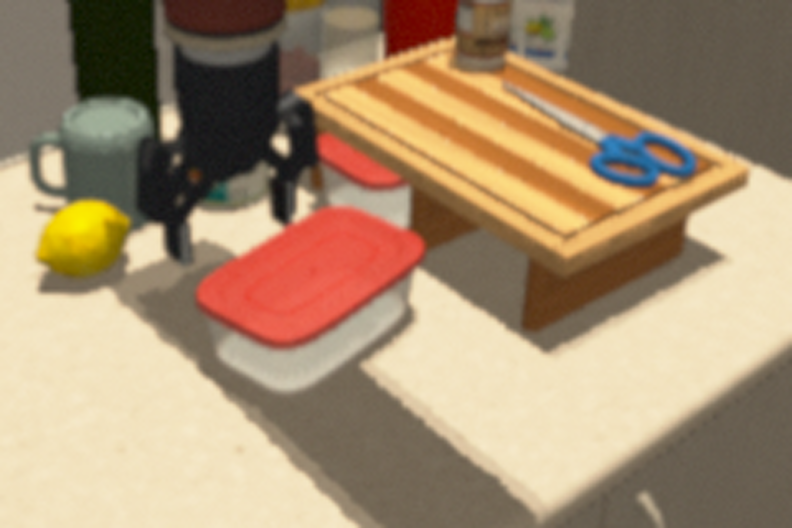

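The picture shows the lid shut (its height fell from 63.3 to 56.6 mm) at crop (310,275). The open fingers stand behind the tub at (180,245) and (285,205), clear of the lemon and the tin. Now I'll push toward −x.

jog_arm(slide=[[-0.01, 0, 0], [-0.017, 0, 0], [-0.022, 0, 0], [-0.026, 0, 0], [-0.03, 0, 0], [-0.034, 0, 0], [-0.038, 0, 0], [-0.042, 0, 0], [-0.046, 0, 0], [-0.049, 0, 0], [-0.052, 0, 0], [-0.055, 0, 0], [-0.057, 0, 0], [-0.059, 0, 0], [-0.061, 0, 0], [-0.062, 0, 0], [-0.063, 0, 0], [-0.063, 0, 0]], dr=[[0, 0, 0], [0, 0, 0], [0, 0, 0], [0, 0, 0], [0, 0, 0], [0, 0, 0], [0, 0, 0], [0, 0, 0], [0, 0, 0], [0, 0, 0], [0, 0, 0], [0, 0, 0], [0, 0, 0], [0, 0, 0], [0, 0, 0], [0, 0, 0], [0, 0, 0], [0, 0, 0]])

```text
t: 6.23
tool_pos: [622.2, 92.2, 20.2]
tcp_rot: [0.014, 1.0, 0.0, -0.0]
contact_force: [1.2, -0.8, 1.0]
opening: 1.001
grasp_force: 0.8
```

```bash
cat > tub.py <<'E'
from m import *
import sys
def tub(xr=(480,700),yr=(-27,220)):
  out=[]
  for n in("scene","top"):
    im,X=cloud(n); I=im.astype(int)
    red=(I[...,0]>80)&(I[...,1]<0.5*I[...,0])&(I[...,2]<0.55*I[...,0])
    m=red&(abs(X[...,2]-58)<7)&(X[...,0]>xr[0])&(X[...,0]<xr[1])&(X[...,1]>yr[0])&(X[...,1]<yr[1])
    k,l,s,_=cv2.connectedComponentsWithStats(m.astype(np.uint8)); m=l==1+s[1:,4].argmax()
    P=X[m]; rc=cv2.minAreaRect(P[:,:2].astype(np.float32)); hi=np.array([554.9,-94]); ex=np.array([.9995,-.0316]); ey=np.array([.0316,.9995])
    Q=np.c_[(P[:,:2]-hi)@ex,(P[:,:2]-hi)@ey]
    print(n,len(P),"z",np.median(P[:,2]).round(1),"rect",np.round(rc[0],1),np.round(rc[1],1),round(rc[2],1),"home-frame lo/hi",np.percentile(Q,[.5,99.5],axis=0).round(1).tolist())
  print(r.observe()["t"],r.observe()["tool_pos"].round(1),r.observe()["contact_force"].round(1))
  return im
E
python3 -c "
from tub import *
im=tub()"
```

```text
scene 1869 z 56.6 rect [565.  101.2] [167.1 109.3] 89.7 home-frame lo/hi [[-50.0, 115.6], [48.1, 277.3]]
top 198 z 58.0 rect [562.1  31.6] [15.6 85.2] 88.7 home-frame lo/hi [[-39.3, 117.9], [43.7, 134.0]]
6.3333 [622.2  92.2  20.1] [ 1.3 -0.1  1.5]
```

The tub is square now, and about 1 mm off the bay line. I'll go to its +y end with the fingers turned across it and partly closed.

In the tool's units: -1.574 rad / 3.1416 = -0.501.

jog_arm(slide=[[0.02, 0, 0], [0.02, 0, 0.03], [0.02, 0, 0.07], [0.02, 0.02, 0.1], [0.01, 0.05, 0.1], [0, 0.08, 0.1], [-0.02, 0.11, 0.1], [-0.04, 0.13, 0.1], [-0.057, 0.15, 0.1], [-0.057, 0.15, 0.1], [-0.057, 0.15, 0.1], [-0.057, 0.15, 0.1], [-0.057, 0.15, 0.1], [-0.057, 0.15, 0.1], [-0.057, 0.15, 0.1], [-0.057, 0.15, 0.1], [-0.057, 0.15, 0.1]], dr=[[0, 0, 0], [0, 0, 0], [0, 0, 0], [0, 0, -0.0382], [0, 0, -0.0764], [0, 0, -0.1146], [0, 0, -0.1528], [0, 0, -0.191], [0, 0, -0.2292], [0, 0, -0.2674], [0, 0, -0.3056], [0, 0, -0.3438], [0, 0, -0.382], [0, 0, -0.4202], [0, 0, -0.4584], [0, 0, -0.501], [0, 0, -0.501]], claw=0.2)

```text
t: 7.75
tool_pos: [564.7, 242.2, 119.7]
tcp_rot: [0.72, 0.694, -0.001, -0.0]
contact_force: [0.1, -0.5, -0.5]
opening: 0.402
grasp_force: 0.0
```

```bash
python3 -c "
from tub import *
im=tub();print(r.observe()['q'],r.observe()['tcp_rot'],r.observe()['opening'])"
```

```text
scene 1837 z 56.6 rect [559.  101.5] [ 96.8 165.4] 0.2 home-frame lo/hi [[-49.6, 115.8], [44.7, 277.3]]
top 2005 z 56.1 rect [561.3 100.6] [153.5  91.6] 88.7 home-frame lo/hi [[-45.6, 118.1], [45.8, 270.5]]
7.85 [564.9 242.2 119.9] [0.1 0.3 0.8]
[-1.08649046  0.42779337  0.77862929  1.71794749 -0.32746996  1.13231685
 -0.239533  ] [ 7.16983484e-01  6.97089926e-01 -5.42169416e-04 -1.59369507e-04] 0.39983361270394335
```

jog_arm(slide=[[0, 0, -0.04], [0, 0, -0.08], [0, 0, -0.088], [-0.001, -0.02, -0.088], [-0.001, -0.035, -0.088], [-0.0014, -0.043, -0.088], [-0.0016, -0.049, -0.088], [-0.0018, -0.055, -0.088], [-0.002, -0.061, -0.088], [-0.0022, -0.067, -0.088], [-0.0024, -0.073, -0.088], [-0.0026, -0.079, -0.088], [-0.0028, -0.085, -0.088], [-0.003, -0.09, -0.088], [-0.0032, -0.094, -0.088], [-0.0032, -0.096, -0.088], [-0.0032, -0.096, -0.088]], dr=[[0, 0, 0], [0, 0, 0], [0, 0, 0], [0, 0, 0], [0, 0, 0], [0, 0, 0], [0, 0, 0], [0, 0, 0], [0, 0, 0], [0, 0, 0], [0, 0, 0], [0, 0, 0], [0, 0, 0], [0, 0, 0], [0, 0, 0], [0, 0, 0], [0, 0, 0]])

```text
t: 9.27
tool_pos: [562.1, 145.2, 32.2]
tcp_rot: [0.719, 0.695, -0.0, 0.0]
contact_force: [-0.0, 0.8, 0.0]
opening: 0.402
grasp_force: 0.2
```

```bash
python3 -c "
from tub import *
im=tub()
im=cloud('scene')[0]; cv2.imwrite('pics/s2.png',cv2.resize(im[140:300,220:460,::-1],None,fx=3.3,fy=3.3,interpolation=cv2.INTER_CUBIC))"
```

```text
scene 1281 z 56.6 rect [554.4  56.3] [165.6  97.3] 87.7 home-frame lo/hi [[-53.4, 68.1], [40.7, 226.9]]
top 1825 z 55.9 rect [555.9  43.3] [142.6  93.2] 86.4 home-frame lo/hi [[-49.5, 69.1], [43.1, 208.0]]
9.3667 [561.9 145.4  32. ] [-0.5 -0.5 -0.8]
```

View pics/s2.png

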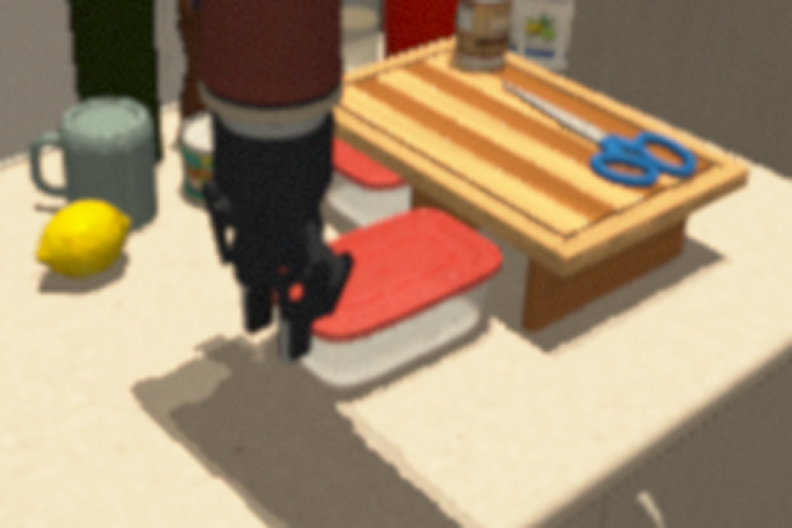

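The picture shows the tub lined up with the near bay. Its lid end is at (500,250) and the board's stand is at (525,290), and nothing else has moved. The tub sits about 3 mm toward −x, with a slight yaw. I'll correct that with a small turn of the pusher as the tub enters.

In the tool's units: 0.025 rad / 3.1416 = 0.008.

jog_arm(slide=[[0, -0.004, 0], [0.0005, -0.009, 0], [0.001, -0.014, 0], [0.001, -0.019, 0], [0.001, -0.024, 0], [0.001, -0.029, 0], [0.001, -0.034, 0], [0.001, -0.038, 0], [0.001, -0.04, 0], [0.001, -0.04, 0]], dr=[[0, 0, 0.0016], [0, 0, 0.0032], [0, 0, 0.0048], [0, 0, 0.0064], [0, 0, 0.008], [0, 0, 0.008], [0, 0, 0.008], [0, 0, 0.008], [0, 0, 0.008], [0, 0, 0.008]])

```text
t: 10.25
tool_pos: [563.3, 105.2, 32.4]
tcp_rot: [0.71, 0.704, -0.0, 0.0]
contact_force: [0.1, 0.4, -0.4]
opening: 0.393
grasp_force: 0.0
```

```bash
python3 -c "
from tub import *
im=tub()"
```

```text
scene 750 z 56.5 rect [557.3  36. ] [125.7  98.9] 89.9 home-frame lo/hi [[-49.0, 67.5], [45.7, 187.1]]
top 1163 z 55.7 rect [560.2  17.7] [90.3 92.8] 89.0 home-frame lo/hi [[-44.7, 66.7], [46.8, 156.6]]
10.35 [563.3 105.9  32.4] [ 0.2  0.6 -0.3]
```

Centred again, within about 1 mm. Pushing on in.

In the tool's units: -0.02 rad / 3.1416 = -0.0064.

jog_arm(slide=[[0, -0.006, 0], [-0.0004, -0.012, 0], [-0.0008, -0.018, 0], [-0.001, -0.024, 0], [-0.0013, -0.03, 0], [-0.0016, -0.036, 0], [-0.002, -0.042, 0], [-0.0023, -0.048, 0], [-0.0026, -0.054, 0], [-0.0029, -0.06, 0], [-0.0032, -0.066, 0], [-0.0035, -0.072, 0], [-0.0038, -0.078, 0], [-0.004, -0.084, 0], [-0.0042, -0.09, 0], [-0.0044, -0.094, 0], [-0.0045, -0.097, 0], [-0.0045, -0.098, 0], [-0.0045, -0.098, 0]], dr=[[0, 0, -0.001], [0, 0, -0.0019], [0, 0, -0.0029], [0, 0, -0.0038], [0, 0, -0.0048], [0, 0, -0.0057], [0, 0, -0.0064], [0, 0, -0.0064], [0, 0, -0.0064], [0, 0, -0.0064], [0, 0, -0.0064], [0, 0, -0.0064], [0, 0, -0.0064], [0, 0, -0.0064], [0, 0, -0.0064], [0, 0, -0.0064], [0, 0, -0.0064], [0, 0, -0.0064], [0, 0, -0.0064]])

```text
t: 11.93
tool_pos: [558.7, 7.7, 32.3]
tcp_rot: [0.717, 0.697, -0.0, 0.0]
contact_force: [0.4, 0.3, 1.2]
opening: 0.398
grasp_force: 0.0
```

```bash
python3 -c "
from tub import *
im=tub(yr=(-40,100))"
```

```text
scene 106 z 59.1 rect [523.3 -20.9] [36.9 32.4] 88.2 home-frame lo/hi [[-50.0, 53.6], [-19.2, 90.4]]
top 62 z 57.8 rect [687.4 -26.7] [16.3 25.2] 87.7 home-frame lo/hi [[117.8, 63.3], [142.8, 79.7]]
12.0333 [558.8   7.9  32.3] [ 0.3 -0.2 -0.2]
```

jog_arm(slide=[[0, -0.002, 0], [0, -0.004, 0], [0, -0.005, 0], [0, -0.006, 0], [0, -0.007, 0], [0, -0.008, 0], [0, -0.008, 0], [0, -0.008, 0]], dr=[[0, 0, 0], [0, 0, 0], [0, 0, 0], [0, 0, 0], [0, 0, 0], [0, 0, 0], [0, 0, 0], [0, 0, 0]])

```text
t: 12.7
tool_pos: [558.7, -0.2, 32.3]
tcp_rot: [0.717, 0.697, -0.0, 0.0]
contact_force: [0.2, 0.2, 0.6]
opening: 0.398
grasp_force: 0.3
```

jog_arm(slide=[[0, -0.001, 0], [0, -0.002, 0], [0, -0.003, 0], [0, -0.003, 0], [0, -0.003, 0]], dr=[[0, 0, 0], [0, 0, 0], [0, 0, 0], [0, 0, 0], [0, 0, 0]])

```text
t: 13.12
tool_pos: [558.7, -3.2, 32.3]
tcp_rot: [0.717, 0.697, -0.0, 0.0]
contact_force: [0.2, 0.7, -0.1]
opening: 0.402
grasp_force: 0.3
```

jog_arm(slide=[[0, -0.001, 0], [0, -0.002, 0], [0, -0.003, 0], [0, -0.003, 0], [0, -0.003, 0]], dr=[[0, 0, 0], [0, 0, 0], [0, 0, 0], [0, 0, 0], [0, 0, 0]])

```text
t: 13.53
tool_pos: [558.6, -5.6, 32.3]
tcp_rot: [0.717, 0.698, 0.0, -0.0]
contact_force: [0.3, 3.5, -0.5]
opening: 0.401
grasp_force: 1.6
```

```bash
python3 -c "
from tub import *
im=tub(yr=(-40,100))
im=cloud('scene')[0]; cv2.imwrite('pics/s3.png',cv2.resize(im[140:300,220:460,::-1],None,fx=3.3,fy=3.3,interpolation=cv2.INTER_CUBIC))"
```

```text
scene 100 z 59.6 rect [671.8 -27.1] [54.5 24.6] 0.5 home-frame lo/hi [[87.5, 58.3], [141.3, 83.3]]
top 49 z 57.7 rect [689.8 -26.6] [16.3 19.9] 87.6 home-frame lo/hi [[122.9, 63.4], [142.5, 79.8]]
13.6333 [558.6  -5.6  32.3] [-0.3  3.1 -0.7]
```

View pics/s3.png

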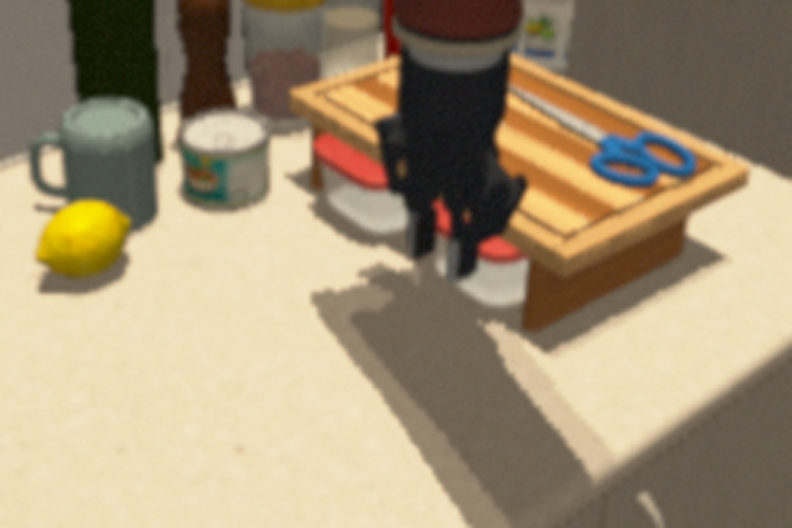

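The tub is in the bay at (495,260), and the force started to rise at TCP y = −5.6, which is the rail. I'll press a little more to seat it square, then back away and compare it with the twin.

jog_arm(slide=[[0, -0.001, 0], [0, -0.002, 0], [0, -0.002, 0], [0, -0.002, 0]], dr=[[0, 0, 0], [0, 0, 0], [0, 0, 0], [0, 0, 0]])

```text
t: 14.02
tool_pos: [558.6, -5.9, 32.2]
tcp_rot: [0.716, 0.698, 0.001, -0.001]
contact_force: [-1.1, 10.1, 1.4]
opening: 0.397
grasp_force: 4.6
```

jog_arm(slide=[[0, 0.003, 0], [0, 0.02, 0], [0, 0.06, 0], [0, 0.1, 0.03], [0, 0.14, 0.06], [0, 0.18, 0.1], [0, 0.22, 0.14], [0, 0.25, 0.15], [0, 0.25, 0.15]], dr=[[0, 0, 0], [0, 0, 0], [0, 0, 0], [0, 0, 0], [0, 0, 0], [0, 0, 0], [0, 0, 0], [0, 0, 0], [0, 0, 0]])

```text
t: 14.77
tool_pos: [559.3, 243.9, 184.7]
tcp_rot: [0.717, 0.698, 0.001, 0.001]
contact_force: [0.7, 1.0, -0.8]
opening: 0.398
grasp_force: 0.0
```

Run:
```python
from h import *
hi=np.array([554.9,-94]); ex=np.array([.9995,-.0316]); ey=np.array([.0316,.9995])
for n in("scene","top"):
    im,X=cloud(n); I=im.astype(int)
    red=(I[...,0]>80)&(I[...,1]<0.55*I[...,0])&(I[...,2]<0.6*I[...,0])
    H=X[...,:2]-hi; hx=H@ex; hy=H@ey
    for nm,c in(("tub",0),("twin",128)):
        m=red&(abs(X[...,2]-57)<8)&(abs(hx-c)<58)&(hy>50)&(hy<110)
        print(n,nm,m.sum(),"x",np.percentile(hx[m],[1,99]).round(1),"y",np.percentile(hy[m],[5,50,95,99]).round(1),"ymax L/R",[np.percentile(hy[m&(abs(hx-c-s*15)<12)],97).round(1) for s in(-1,1)],"z",np.median(X[...,2][m]).round(1))
    if n=="scene": cv2.imwrite('pics/s4.png',cv2.resize(im[160:250,290:410,::-1],None,fx=6,fy=6,interpolation=cv2.INTER_CUBIC))
```

```text
scene tub 241 x [-47.5  43. ] y [52.7 68.9 78.4 79.8] ymax L/R [np.float64(79.6), np.float64(79.1)] z 59.1
scene twin 216 x [ 84.5 176.2] y [52.7 71.2 81.9 83. ] ymax L/R [np.float64(82.4), np.float64(82.8)] z 58.7
top tub 164 x [-41.1  39.8] y [63.8 69.2 76.8 76.9] ymax L/R [np.float64(76.9), np.float64(76.9)] z 59.1
top twin 199 x [ 88.7 172.5] y [63.6 69.5 79.7 79.8] ymax L/R [np.float64(79.7), np.float64(79.7)] z 58.9
```

View pics/s4.png

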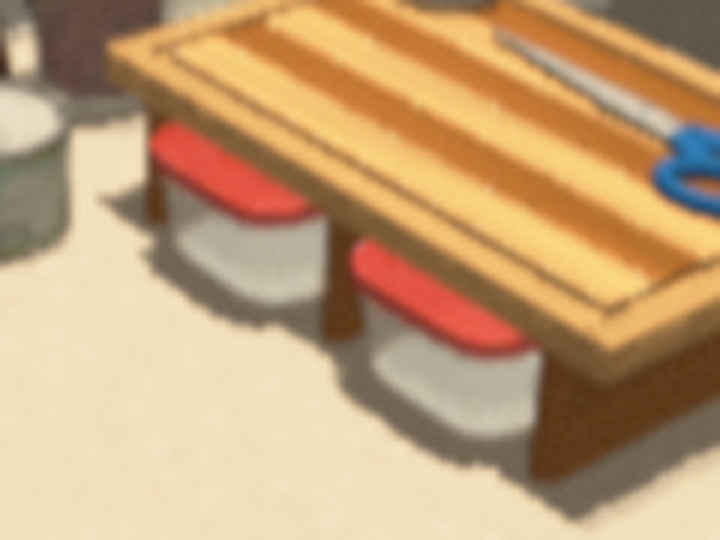

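The picture shows both tubs side by side in their bays with their lids shut, ours at (450,330) and the twin at (240,210). Ours is square, about 1–2 mm off the middle line, and against the rail.

```bash
python3 -c "
from station import r
print(r.job_done())"
```

```text
the job is handed in; nothing more can be done
None
```

I pressed the lid shut, pushed the tub square against the back rail of the empty bay (about 1–2 mm off its middle line), and handed the job in at about 15 s; no verdict was returned, and nothing else looked disturbed in the camera views.

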